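Low cryovial box through the sprung flap gate of the sample intake

TASK

Take the lower of the two orange cryovial boxes from the beech tray, stand it lengthwise on the open apron of the sample intake lane, and from there push it along the deck between the two sprung flaps until it has fully pushed in the small sprung plate at the end of the lane and the flaps have swung shut behind it. How deep the end plate stands differs from day to day, so feel for it and push gently: past the apron never press the box against flaps, lane or plate with more than about 25 newtons. Leave the box there holding the plate in, and leave everything else where it stands.

Things in the scene. Friction and masses are not known exactly. Their poses are not given: they have to be found in the camera images.
- low_box: The box to deliver: orange closed cryovial box, 70 (its x) x 54 (its y) x 50 mm high, about 0.32 kg (varies by a third). Origin: centre of its underside; z up. It starts on the beech tray, whose floor is 53 mm above the bench and whose rim stands 14 mm above that floor, with its x roughly away from the robot.
- tall_box: The other orange cryovial box, same 70 x 54 mm footprint but 78 mm high; stays on the tray. Origin: centre of underside. The two boxes may swap places; they stand about 150 mm apart across the tray.
- lane: Sample intake lane, fixed: beech deck 330 x 140 mm, 15 mm thick, lying on the bench. Origin: on the bench under the middle of the flap gate; x points inward along the lane (away from the robot), z up. Deck top at z = 15 mm, x = -120 to +210 mm; open apron without walls at x = -120 to 0. White housing at x = 205 to 250, 62 mm high.
- gate (a point): Middle of the gate at deck-top level (lane x = 0, y = 0, z = 15 mm); same axes as the lane. Two 12 mm posts at y = +-52 mm, 55 mm tall, carry the flaps.
- channel (a point): Middle of the mouth of the end channel behind the gate, at deck-top level (lane x = 65, y = 0, z = 15 mm). Aluminium guides 30 mm high from lane x = 65 to 170 mm leave it 61 mm wide for the 54 mm box; slanted lead-ins begin at x = 50 mm. Outer clear screens 45 mm high at y = +-65 mm, x = 8 to 208. All is open above. At the end of the channel is the sprung end plate.
- flap_left (a joint): Left (lane +y) steel flap, 46 wide, 42 high, 3 mm thick; upright hinge at gate y = +50 mm. 0 = shut across the lane, grows (rad) swinging inward (+x), at most 1.35; cannot swing outward. Sprung shut: 0.02 N m plus 0.04 N m per rad; the pair takes about 5 to 8 N of push on the box. Tip sweeps to 48 mm deep; it shuts only when box and fingers are out of its way.
- flap_right (a joint): Right (lane -y) flap, mirror image of the left one.
- plate (a joint): Small steel end plate, 48 wide, 30 mm high, on a sprung slide. 0 = out, 0.004 m = fully in at a hard stop; moves to lane +x. Weak spring (0.4 N out, 0.6 N in), less than the standing box's friction, so the box keeps it in. Its face, when out, is anywhere from lane x = 126 to 160 mm, different each time and not reported. The stop is felt as a sudden rise of pushing force.
- tip_box: Purple pipette tip box, 78 x 113 x 48 mm, on the tray's far part; bystander. Origin: centre of underside.
- petri_dish: Glass petri dish, 91 mm across, 17 mm high, on the tray's far part; bystander. Origin: centre of underside.
- specimen_jar: Clear specimen jar, 54 mm across, 65 mm tall, on the bench to the left of the lane's apron; bystander. Origin: centre of underside.
Mind the look-alikes: they are no part of the job. Leave any green look-alike of the low_box alone.

How it is judged (in metres and radians):
On the way, in this order (a step that is already met when the one before it is completed fails the run):
1. the low box stands upright and lengthwise on the apron in front of the shut flaps (z of low_box in the frame of lane below 0.019 m and angle between low_box's own z axis and vertical below 0.1 rad and value of joint each of flap_left, flap_right below 0.08 rad and x of low_box in the frame of lane between -0.12 and -0.03 m and y of low_box in the frame of lane between -0.03 and 0.03 m and angle between the x axis of low_box and the x axis of lane, either way round below 0.3 rad), for 0.2 s.
2. the low box, flat on the deck, stands in the gate with both flaps pushed open by it (z of low_box in the frame of lane below 0.019 m and angle between low_box's own z axis and vertical below 0.1 rad and x of low_box in the frame of lane between -0.03 and 0.07 m and value of joint each of flap_left, flap_right above 0.5 rad), for 0.1 s.
At the end, for the whole second after the job is handed in: The low box stands flat on the deck at the end of the lane, between the guides (within 8 mm of the middle, 0.15 rad of straight), at rest and holding the end plate more than 2 mm in (of 4), with both flaps shut behind it (under 0.08 rad) (z of low_box in the frame of lane below 0.019 m and angle between low_box's own z axis and vertical below 0.1 rad and value of joint each of flap_left, flap_right below 0.08 rad and x of low_box in the frame of lane above 0.085 m and y of low_box in the frame of lane between -0.008 and 0.008 m and angle between the x axis of low_box and the x axis of lane, either way round below 0.15 rad and value of joint plate above 0.002 m and linear speed of low_box below 0.01 m/s); the robot touches nothing.
It fails at once if while being pushed through the gate and lane, the low box is loaded against the lane, its flaps or end plate with more than 25 N (contact force between low_box and lane above 25 N and x of low_box in the frame of lane above -0.03 m).
It fails at once if another item on the tray or bench is moved by more than 15 mm (distance of any of tall_box, tip_box, petri_dish, specimen_jar from where it was at the start of the episode above 0.015 m).
It also fails if it takes over 62 s, if anything falls off the work surface, if the arm or the gripper's body presses on something with over 40 N, if the wrist force passes 120 N, or if a joint passes its speed limit or range.

ROBOT

A 6-joint arm with a two-finger parallel gripper is mounted at the origin on the work surface. World frame = base frame: x ahead of the robot, y to its left, z up, the work surface at z = 0. Lengths are in m, angles in degrees, forces in N, time in s.
With the tool pointing down it reaches from about 0.275 to 0.875 m from the base axis. Payload 12.5 kg.
Tool frame: the origin (TCP) lies at the very end of the fingers, on their centre line; the grasp point (between the pads) lies 19 mm behind it; z points along the fingers, y is the line along which they close (so a half turn about z gives the same grasp; the last joint's range is limited). The gripper opens to 85 mm and grips with 20 to 120 N. Pads are 22 mm wide; open, the fingers measure 114 mm over their backs; the gripper's body (76 mm by 85 mm) begins 54 mm behind the grasp point. The pads swing forward as they close: fully open they stand 13 mm farther back than shut.
Start: joints at [-4.847, 20.094, 94.641, -0, 65.266, -4.847], TCP at [0.55, 0, 0.231] pointing down, gripper open.
Joint ranges: [-157.81, 157.81], [-45, 120.19], [0.68, 151.7], [-89.99, 269.99], [4.06, 180], [-164.3, 164.3]. Speed limits (degrees/s): [127.2, 127.2, 159.86, 180, 180, 180].

INTERFACE

Orientations are given as a 3x3 rotation matrix whose columns are the frame's x, y, z axes.
In Python, from workcell import robot, snapshot, get_calibration gives the robot as it stands.
- The arm moves only by the tool send_rows, never from a script. Its argument "increments" is a list that holds one entry, the list of rows, each a list of 7 numbers: the turn, a rotation vector about the tool's x, y, z in units of 5 degrees (1.0 is 5 degrees), then the shift along the tool's x, y, z in units of 50 mm (1.0 is 50 mm), then the opening, from 0 (shut) to 1 (fully open). In form: [[[rx, ry, rz, dx, dy, dz, jaw], ...]]. A call has 1 to 10 rows; each row shifts and turns the commanded pose from where the row before left it, along the tool's axes as they then stand; what a row does not reach is not made up. A row lasts 1/10 s, in which the tool goes at most 50 mm and 8.59 degrees, less where a joint would pass 70% of its speed; a pose out of reach is approached as far as the arm can. A call is refused whole if a number of a shift passes 1 or a number of a turn 1, either way. A call with a gripper value outside its range is refused whole. The fingers move at their own pace and stop on an object; "grip_force" is the grip in N (left out, the last holds). Time passes only in rows, so rows that do not move let the fingers close. It gives the time, the measured TCP pose, the force, the opening and the grip force at its end, in the units of the state.
- robot.sense(): the state, without advancing time (a new reading comes with each control period).
- snapshot(name): name is "scene" or "side" or "wrist"; returns the picture (384x512x3 uint8, red, green, blue); there is no depth.
- get_calibration(name): a dict with "camera_matrix" (3x3 intrinsics, pixels), "eye" and "attitude" of the camera in the world. Camera axes: x right, y down, z forward; pixel columns grow to the right and rows downward; lengths in m; the calibration is good to about 2 mm. A picture is of the moment at which its call begins: read the wrist's pose just before it. get_calibration takes no time and is no camera call; for the wrist camera it gives the pose at the moment of the call.
- robot.job_done(): hands the job in; it is judged then, once.
The state is a dict: "clock": time; "joint_pos": joint angles; "dq": joint speeds; "effort": joint torques, N m; "position": TCP position; "eef_rot": TCP orientation; "wrist_force": force on the tool from outside, world axes, zero at the start; "moment": the same for the moment, N m; "width": finger opening in m; "finger_force": force on a finger pad.
Only numpy, scipy, OpenCV 4.12 (cv2) and the standard library are available. Lean on these libraries where they do the work, as an engineer would, in place of code of your own. Each camera call takes 0.05 s, during which the arm holds its last target. There are 200 camera calls.

## Working session

There is one attempt and no reset: what is moved stays moved. The work goes in short steps, Python scripts to look and compute and a tool call to move; the robot and the scene stay as the last step left them, time stands still between calls to the robot, and variables do not carry over. Pictures are saved under pics/ and viewed, at most 13 in all, crops included, and the job is handed in when it is done.

Besides the shell and the picture viewer there is one more tool, called after ">>>" as name(argument=value, ...), one argument or row to a line, values as JSON. send_rows: Moves the arm, as the interface text tells. Its arguments: {"type":"object","properties":{"increments":{"type":"array","items":{"type":"array","items":{"type":"array","items":{"type":"number"}}}},"grip_force":{"type":"number"}},"required":["increments"]}

```bash
mkdir -p pics; cat > h.py <<'E'
from workcell import robot, snapshot, get_calibration
import numpy as np, cv2
def ray(cal,u,v):
    K=np.array(cal["camera_matrix"]);R=np.array(cal["attitude"]);e=np.array(cal["eye"])
    return e,R@np.linalg.inv(K)@np.array([u,v,1.])
def onz(cal,u,v,z):
    e,d=ray(cal,u,v); return e+d*(z-e[2])/d[2]
E
python3 - <<'E'
from h import *
s=robot.sense();print(s)
for n in("scene","side","wrist"):
    c=get_calibration(n);print(n,np.round(c["eye"],3),np.round(c["attitude"],3).tolist(),c["camera_matrix"])
    cv2.imwrite(f"pics/{n}0.png",snapshot(n)[:,:,::-1])
a=cv2.imread("pics/scene0.png");b=cv2.imread("pics/wrist0.png")
E
```

```text
{'clock': 0.0, 'joint_pos': array([-4.84620579e+00,  2.01247405e+01,  9.46761635e+01,  2.16700235e-03,
        6.52664993e+01, -4.84755239e+00]), 'dq': array([-0.02159682,  0.08305076,  0.099774  , -0.01505783,  0.01599757,
       -0.02808943]), 'effort': array([ 1.33101348e-03, -5.06107914e+01, -2.91406649e+01,  6.01447425e-06,
        4.57781483e-03,  4.96419239e-05]), 'position': array([5.49672278e-01, 7.22575332e-05, 2.30759792e-01]), 'eef_rot': array([[-7.58005945e-06,  9.99999316e-01, -1.16930012e-03],
       [ 9.99999991e-01,  7.73629900e-06,  1.33613545e-04],
       [ 1.33622500e-04, -1.16929909e-03, -9.99999307e-01]]), 'wrist_force': array([ 0.17687059, -0.13971599, -0.68942953]), 'moment': array([0.00102875, 0.00297841, 0.02427135]), 'finger_force': 0.0, 'width': 0.0850454426234979}
scene [ 1.173 -0.65   0.897] [[0.737, 0.449, -0.505], [0.676, -0.499, 0.542], [-0.009, -0.741, -0.671]] [[426.33238648   0.         262.30443395]
 [  0.         426.33238648 186.36555098]
 [  0.           0.           1.        ]]
side [ 0.032 -0.705  0.793] [[0.853, -0.323, 0.411], [-0.522, -0.553, 0.649], [0.018, -0.768, -0.64]] [[490.47462906   0.         257.4529112 ]
 [  0.         490.47462906 184.98160845]
 [  0.           0.           1.        ]]
wrist [0.549 0.075 0.373] [[1.0, 0.001, -0.002], [-0.0, -0.956, -0.294], [-0.002, 0.294, -0.956]] [[298.77215892   0.         260.64157142]
 [  0.         298.77215892 190.17267269]
 [  0.           0.           1.        ]]
```

View pics/scene0.png

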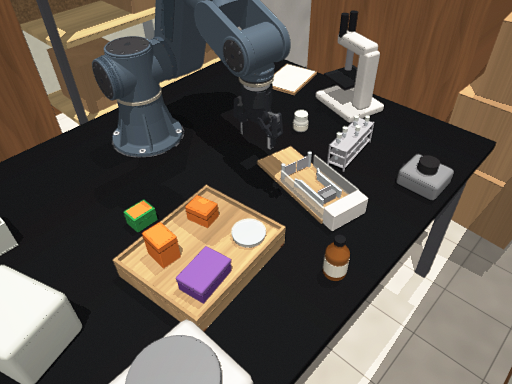

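View pics/side0.png

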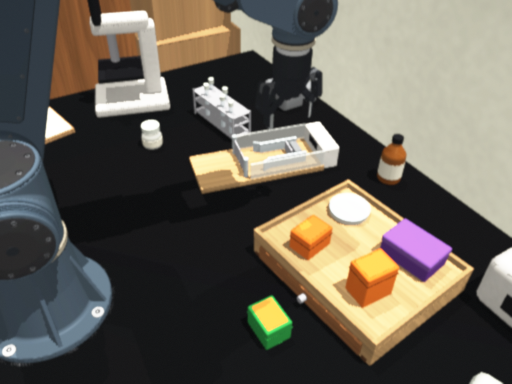

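The scene view shows two orange boxes on the tray: (202,210), which is short, and (162,244), which is tall. The green look-alike is at (140,215), off the tray. In the side view these are at (311,236), (372,276) and (270,322). The lane runs from (190,165) to (335,150) in the side view, with the jar at (151,134). The short orange box fits the low_box description, so I'll confirm it with an enlarged crop.

```bash
python3 - <<'E'
import cv2,numpy as np
a=cv2.imread("pics/scene0.png");b=cv2.imread("pics/side0.png")
f=lambda im,x,y,w,h:cv2.resize(im[y:y+h,x:x+w],(400,300),interpolation=cv2.INTER_CUBIC)
cv2.imwrite("pics/c1.png",np.vstack([np.hstack([f(a,110,180,133,100),f(b,260,190,160,120)]),np.hstack([f(a,250,135,133,100),f(b,185,90,160,120)])]))
E
```

```text
(no output)
```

View pics/c1.png

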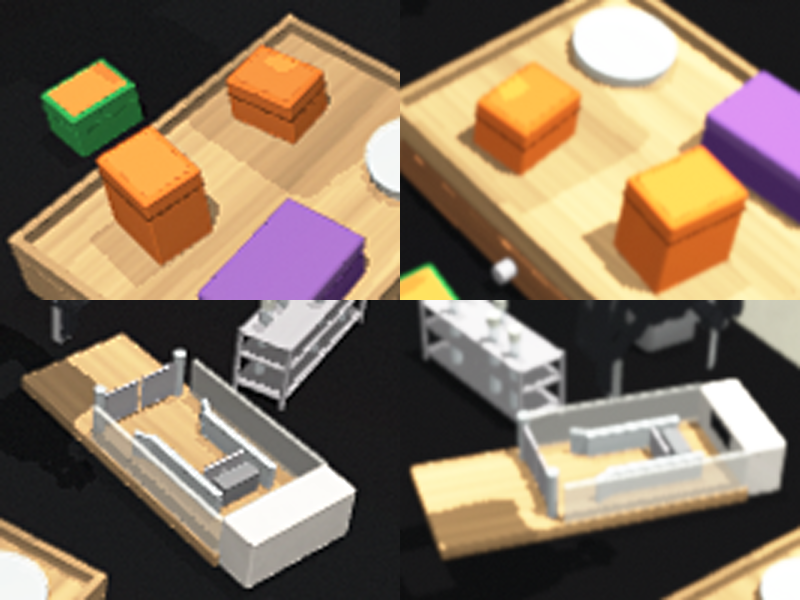

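View pics/wrist0.png

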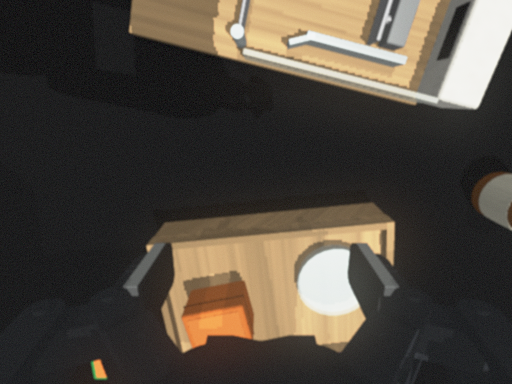

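The crop confirms it: the box at scene (202,210) / side (311,236) is orange all over, is the shorter of the two and stands on the tray. The other orange box, at scene (162,244), is clearly taller. The off-tray look-alike has a green body. Next I'll measure positions.

```bash
python3 - <<'E'
from h import *
S=get_calibration("scene");D=get_calibration("side")
def top(n,c,box,z):
    im=cv2.imread(f"pics/{n}0.png");x,y,w,h=box
    hsv=cv2.cvtColor(im,cv2.COLOR_BGR2HSV)
    m=np.zeros(im.shape[:2],np.uint8);m[y:y+h,x:x+w]=1
    hh=hsv[...,0];full=(m>0)&(hh<22)&(hsv[...,1]>190)
    v=hsv[...,2]; t=cv2.threshold(v[full].reshape(-1,1),0,255,cv2.THRESH_OTSU)[0]
    tm=(full&(v>t)).astype(np.uint8)
    k=cv2.connectedComponentsWithStats(tm);i=1+k[2][1:,4].argmax()
    vs,us=np.where(k[1]==i)
    P=np.array([onz(c,a,b,z)[:2] for a,b in zip(us,vs)],np.float32)*1000
    r=cv2.minAreaRect(P);print(n,t,len(P),r,P.mean(0))
for z,b1,b2 in((.103,(180,185,45,45),(285,208,50,55)),(.131,(138,218,48,55),(340,245,62,65))):
    top("scene",S,b1,z);top("side",D,b2,z)
for c,l in((S,[(283.6,164.9),(309.8,152.3)]),(D,[(245.4,158.8),(234.6,136)])):
    print([np.round(onz(c,*p,.07),4) for p in l])
# housing top corners z .062(+.0?), apron corners z .015
def w(n,c,pts,z): print(n,[np.round(onz(c,*p,z)[:2],4).tolist() for p in pts])
sc=lambda x,y:(250+x/3.0075,135+(y-300)/3.0075)
sd=lambda x,y:(185+(x-400)/2.5,90+(y-300)/2.5)
w("apron scene L,top",S,[sc(22,380),sc(122,333)],.015);w("apron side",D,[sd(443,548),sd(411,464)],.015)
w("house scene",S,[sc(220,527),sc(246,545),sc(355,490),sc(322,466)],.062)
w("house side",D,[sd(752,462),sd(785,440),sd(737,379),sd(704,388)],.062)
E
```

```text
scene 201.0 127 ((504.310791015625, -172.33071899414062), (68.909423828125, 52.5987548828125), 11.958951950073242) [ 509.4674  -177.61539]
side 197.0 379 ((491.6729431152344, -199.7313995361328), (77.55596923828125, 78.03646087646484), 83.51478576660156) [ 485.0277 -205.4337]
scene 203.0 113 ((529.2792358398438, -323.22088623046875), (51.5366096496582, 69.7802734375), 86.305908203125) [ 543.50665 -332.1682 ]
side 189.0 661 ((488.81402587890625, -359.6231689453125), (94.9162368774414, 80.30078125), 46.936729431152344) [ 495.3423  -363.88687]
[array([0.533 , 0.1336, 0.07  ]), array([0.5538, 0.2368, 0.07  ])]
[array([0.5233, 0.1296, 0.07  ]), array([0.5492, 0.2296, 0.07  ])]
apron scene L,top [[0.4149, 0.1409], [0.4416, 0.2798]]
apron side [[0.4065, 0.1391], [0.439, 0.2801]]
house scene [[0.7352, 0.0635], [0.7661, 0.0608], [0.8, 0.1875], [0.7587, 0.195]]
house side [[0.7128, 0.0515], [0.7661, 0.065], [0.7937, 0.1837], [0.7512, 0.1872]]
```

>>> send_rows(
  increments=[
    [[0, 0, 1, 0, 0, 0, 1], [0, 0, 1, 0, 0, 0, 1], [0, 0, 1, 0, 0, 0, 1], [0, 0, 1, 0, 0, 0, 1], [0, 0, 1, 0, 0, 0, 1], [0, 0, 1, 0, 0, 0, 1], [0, 0, 1, 0, 0, 0, 1], [0, 0, 1, 0, 0, 0, 1], [0, 0, 1, 0, 0, 0, 1], [0, 0, 1, 0, 0, 0, 1]],
  ],
)

```text
clock: 1.15
position: [0.5498, 0.0, 0.231]
eef_rot: [[0.768, 0.64, -0.001], [0.64, -0.768, 0.0], [-0.0, -0.0, -1.0]]
wrist_force: [1.2, -0.1, 0.3]
width: 0.0854
finger_force: 0.0
```

>>> send_rows(
  increments=[
    [[0, 0, 1, 0, 0, 0, 1], [0, 0, 1, 0, 0, 0, 1], [0, 0, 1, 0, 0, 0, 1], [0, 0, 1, 0, 0, 0, 1], [0, 0, 1, 0, 0, 0, 1], [0, 0, 1, 0, 0, 0, 1], [0, 0, 0, -0.8, -0.5, 0, 1], [0, 0, 0, -0.8, -0.5, 0, 1], [0, 0, 0, -0.4, -0.5, 0, 1], [0, 0, 0, 0, 0, 0, 1]],
  ],
)

```text
clock: 2.15
position: [0.4359, 0.058, 0.2313]
eef_rot: [[0.985, 0.175, -0.001], [0.175, -0.985, 0.0], [-0.001, -0.001, -1.0]]
wrist_force: [-0.4, -0.7, -0.1]
width: 0.0853
finger_force: 0.0
```

```bash
python3 - <<'E'
from h import *
s=robot.sense();print(s["clock"],s["position"],s["eef_rot"].round(3).tolist())
cv2.imwrite("pics/w1.png",snapshot("wrist")[:,:,::-1]);np.save("w1.npy",get_calibration("wrist"),allow_pickle=True)
E
```

```text
2.15 [0.43589565 0.05797028 0.23127408] [[0.985, 0.175, -0.001], [0.175, -0.985, 0.0], [-0.001, -0.001, -1.0]]
```

View pics/w1.png

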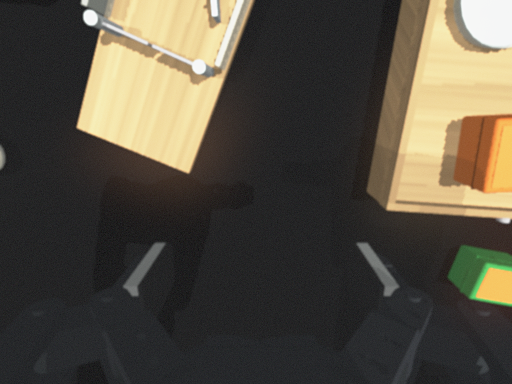

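The wrist view shows the apron front corners at (77,128) and (190,173), post tops at (92,18) and (199,67), and the low box at the right edge around (490,152).

>>> send_rows(
  increments=[
    [[0, 0, 0, -0.2, 0.92, 0, 1], [0, 0, 0, -0.2, 0.92, 0, 1], [0, 0, 0, -0.2, 0.92, 0, 1], [0, 0, 0, -0.2, 0.92, 0, 1], [0, 0, 0, -0.2, 0.92, 0, 1], [0, 0, 0, 0, 0, 0, 1], [0, 0, 0, 0, 0, 0, 1]],
  ],
)

```text
clock: 2.9
position: [0.4293, -0.18, 0.2309]
eef_rot: [[0.985, 0.171, -0.0], [0.171, -0.985, 0.0], [-0.0, -0.0, -1.0]]
wrist_force: [0.1, 0.3, 0.4]
width: 0.0853
finger_force: 0.0
```

```bash
python3 - <<'E'
from h import *
c=np.load("w1.npy",allow_pickle=True).item()
A=[onz(c,*p,.015)[:2] for p in((77,128),(190,173))];P=[onz(c,*p,.07)[:2] for p in((92,18),(199,67))]
print("apron",A,np.linalg.norm(A[0]-A[1]),"posts",P,np.linalg.norm(P[0]-P[1]))
for L,R in(A,P):
    d=L-R;print("yaw",np.degrees(np.arctan2(-d[0],d[1])),"mid",(L+R)/2)
s=robot.sense();print(s["clock"],s["position"])
c=get_calibration("wrist");np.save("w2.npy",c,allow_pickle=True)
im=snapshot("wrist")[:,:,::-1];cv2.imwrite("pics/w2.png",im)
hsv=cv2.cvtColor(np.ascontiguousarray(im),cv2.COLOR_BGR2HSV)
m=((hsv[...,0]<20)&(hsv[...,1]>190)&(hsv[...,2]>60)).astype(np.uint8)
k=cv2.connectedComponentsWithStats(m);print([ (k[2][i].tolist(),k[3][i].round(1).tolist()) for i in range(1,k[0]) if k[2][i,4]>150])
E
```

```text
apron [array([0.43919773, 0.27780345]), array([0.40812399, 0.14052553])] 0.14075086782347082 posts [array([0.55187047, 0.23226946]), array([0.52789047, 0.13230173])] 0.10280363806280735
yaw -12.754334787356806 mid [0.42366086 0.20916449]
yaw -13.48909146722508 mid [0.53988047 0.18228559]
2.9 [ 0.42926758 -0.17999178  0.23094285]
[]
```

View pics/w2.png

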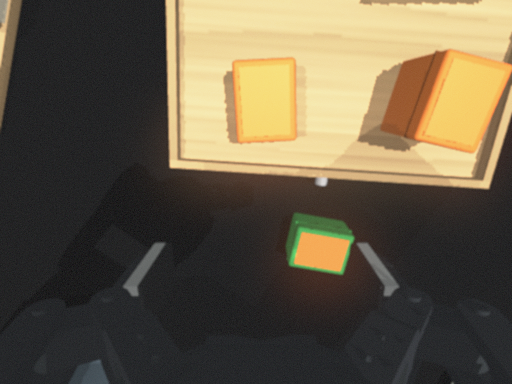

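The low box's top is seen almost square-on, with corners (233,61), (295,57), (297,139) and (239,143). The green look-alike at (320,245) is off the tray and the tall box is at (462,100). The tray's left rim is at column 172.

```bash
python3 - <<'E'
from h import *
c=np.load("w2.npy",allow_pickle=True).item()
im=cv2.imread("pics/w2.png");hsv=cv2.cvtColor(im,cv2.COLOR_BGR2HSV)
print(hsv[100,265],hsv[100,210])
m=np.zeros(im.shape[:2],np.uint8);m[50:150,225:310]=1
m=((m>0)&(hsv[...,1]>160)&(hsv[...,2]>225)).astype(np.uint8)
k=cv2.connectedComponentsWithStats(m);m=(k[1]==1+k[2][1:,4].argmax())
v,u=np.where(m)
P=np.array([onz(c,a,b,.103)[:2] for a,b in zip(u,v)],np.float32)*1000
print(len(P),cv2.minAreaRect(P))
for q in([(233,61),(295,57),(297,139),(239,143)],):
    Q=np.array([onz(c,*p,.103)[:2] for p in q]);print(Q.round(4).tolist(),Q.mean(0),np.linalg.norm(Q-np.roll(Q,1,0),axis=1))
    d=Q[0]+Q[1]-Q[2]-Q[3];print("yaw",np.degrees(np.arctan2(d[1],d[0])))
print("rim left in",onz(c,182,100,.067),"front rim",onz(c,260,163,.067), "tall", onz(c,462,100,.131))
E
```

```text
[ 24 129 247] [ 24  72 246]
362 ((499.7568359375, -171.28163146972656), (67.77688598632812, 52.12221145629883), 12.55512523651123)
[[0.5272, -0.1396], [0.5391, -0.19], [0.473, -0.2056], [0.4605, -0.1548]] [ 0.49996489 -0.17248639] [0.06841555 0.05174458 0.06791726 0.05232923]
yaw 13.05905081388772
rim left in [ 0.48703406 -0.09163944  0.067     ] front rim [ 0.43811858 -0.17776844  0.067     ] tall [ 0.52735527 -0.32149664  0.131     ]
```

>>> send_rows(
  increments=[
    [[0, 0, -0.62, 0, 0, 0, 1], [0, 0, 0, 0.7, 0.08, 0.2, 1], [0, 0, 0, 0.71, 0.08, 0.5, 1], [0, 0, 0, 0, 0, 0.7, 1], [0, 0, 0, 0, 0, 0.7, 1], [0, 0, 0, 0, 0, 0.6, 1], [0, 0, 0, 0, 0, 0.4, 1], [0, 0, 0, 0, 0, 0.2, 1], [0, 0, 0, 0, 0, 0, 1], [0, 0, 0, 0, 0, 0, 1]],
  ],
)

```text
clock: 3.95
position: [0.5003, -0.1702, 0.0671]
eef_rot: [[0.974, 0.227, 0.001], [0.227, -0.974, -0.0], [0.001, 0.001, -1.0]]
wrist_force: [-0.5, -0.7, -0.2]
width: 0.0853
finger_force: 0.0
```

>>> send_rows(
  increments=[
    [[0, 0, 0, 0, 0, 0, 0.4], [0, 0, 0, 0, 0, 0, 0.4], [0, 0, 0, 0, 0, 0, 0.4], [0, 0, 0, 0, 0, 0, 0.4], [0, 0, 0, 0, 0, 0, 0.4], [0, 0, 0, 0, 0, 0, 0.4], [0, 0, 0, 0, 0, 0, 0.4], [0, 0, 0, 0, 0, 0, 0.4]],
  ],
  grip_force=40,
)

```text
clock: 4.75
position: [0.5002, -0.1707, 0.0673]
eef_rot: [[0.974, 0.227, 0.001], [0.227, -0.974, -0.001], [0.001, 0.001, -1.0]]
wrist_force: [0.2, 1.5, 6.3]
width: 0.0535
finger_force: 42.5
```

>>> send_rows(
  increments=[
    [[0, 0, 0, 0, 0, -0.3, 0.4], [0, 0, 0, 0, 0, -0.6, 0.4], [0, 0, 0, 0, 0, -0.7, 0.4], [0, 0, 0.85, 0, 0, -0.4, 0.4], [0, 0, 0.88, 0, 0, 0, 0.4], [0, 0, 0.88, 0, 0, 0, 0.4], [0, 0, 0.88, 0, 0, 0, 0.4], [0, 0, 0.88, 0, 0, 0, 0.4], [0, 0, 0.87, 0, 0, 0, 0.4], [0, 0, 0, 0, 0, 0, 0.4]],
  ],
)

```text
clock: 5.75
position: [0.4995, -0.1704, 0.1664]
eef_rot: [[0.974, -0.228, -0.0], [-0.228, -0.974, 0.0], [-0.0, -0.0, -1.0]]
wrist_force: [-0.7, -0.9, -2.4]
width: 0.0535
finger_force: 43.4
```

>>> send_rows(
  increments=[
    [[0, 0, 0, -0.2, -0.5, 0, 0.4], [0, 0, 0, -0.3, -0.9, 0, 0.4], [0, 0, 0, -0.3, -0.9, 0, 0.4], [0, 0, 0, -0.3, -0.9, 0, 0.4], [0, 0, 0, -0.3, -0.9, 0, 0.4], [0, 0, 0, -0.3, -0.9, 0, 0.4], [0, 0, 0, -0.3, -0.9, 0, 0.4], [0, 0, 0, -0.3, -0.8, 0, 0.4], [0, 0, 0, -0.1, -0.35, 0, 0.4], [0, 0, 0, 0, 0, 0, 0.4]],
  ],
)

```text
clock: 6.75
position: [0.4622, 0.2021, 0.1663]
eef_rot: [[0.975, -0.222, 0.0], [-0.222, -0.975, 0.0], [0.0, -0.0, -1.0]]
wrist_force: [-0.7, -0.6, -2.2]
width: 0.0536
finger_force: 43.5
```

```bash
python3 - <<'E'
from h import *
s=robot.sense();p=s["position"];R=s["eef_rot"];print(s["clock"],p,s["width"])
c=get_calibration("wrist");np.save("w3.npy",c,allow_pickle=True)
cv2.imwrite("pics/w3.png",snapshot("wrist")[:,:,::-1])
d=np.array([.466,.1992,.0])-p;print("tool shift units",(R.T@d)/.05,"yaw",np.degrees(np.arctan2(R[1,0],R[0,0])))
E
```

```text
6.75 [0.46218367 0.20208517 0.16632327] 0.05357456562637393
tool shift units [0.08714314 0.04041032 3.3264547 ] yaw -12.798862435602334
```

View pics/w3.png

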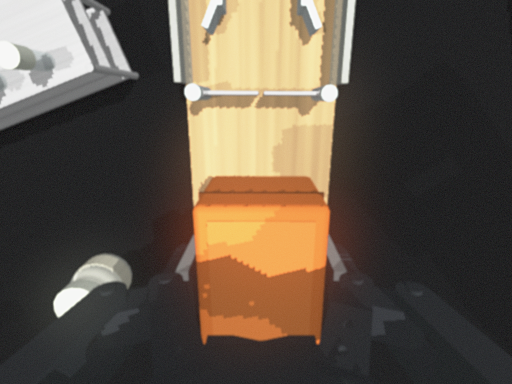

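The box is held centred: its columns 194–329 match the post tops at (193,93) and (329,93). The jar's top is at about (72,300). I'll check clearance to the jar and the lane alignment.

```bash
python3 - <<'E'
from h import *
c=np.load("w3.npy",allow_pickle=True).item();s=robot.sense();p=s["position"];R=s["eef_rot"]
L,Q=[onz(c,u,93,.07) for u in(193,329)];m=(L+Q)/2;d=L-Q
print("gate",m,np.linalg.norm(d),"yaw",np.degrees(np.arctan2(-d[0],d[1])),"gate in tool mm",1000*R.T@(m-p))
for q in((72,300),(95,285)):print("jar",1000*R.T@(onz(c,*q,.065)-p))
for q in((194,206),(328,206)):print("boxtop front",1000*R.T@(onz(c,*q,p[2]+.036)-p))
E
```

```text
gate [0.5378208  0.18405355 0.07      ] 0.10327849685031158 yaw -12.805168044244986 gate in tool mm [77.28817457 -0.60478145 96.25945712]
jar [-112.46132544 -182.30554244  101.24741342]
jar [ -95.65449953 -157.42186723  101.24992361]
boxtop front [ 34.5953318  -25.93138542 -36.00750333]
boxtop front [ 34.67248209  24.79501837 -35.99918044]
```

>>> send_rows(
  increments=[
    [[0, 0, 0, 0, 0, 0.5, 0.4], [0, 0, 0, 0, 0, 0.7, 0.4], [0, 0, 0, 0, 0, 0.7, 0.4], [0, 0, 0, 0, 0, 0.4, 0.4], [0, 0, 0, 0, 0, 0.2, 0.4], [0, 0, 0, 0, 0, 0.12, 0.4], [0, 0, 0, 0, 0, 0.06, 0.4], [0, 0, 0, 0, 0, 0.04, 0.4], [0, 0, 0, 0, 0, 0, 0.4], [0, 0, 0, 0, 0, 0, 0.4]],
  ],
)

```text
clock: 7.8
position: [0.463, 0.2002, 0.0309]
eef_rot: [[0.974, -0.226, 0.001], [-0.226, -0.974, 0.0], [0.001, -0.001, -1.0]]
wrist_force: [0.2, 0.3, -2.2]
width: 0.0534
finger_force: 43.4
```

>>> send_rows(
  increments=[
    [[0, 0, 0, 0, 0, 0.02, 0.4], [0, 0, 0, 0, 0, 0.02, 0.4], [0, 0, 0, 0, 0, 0, 0.4]],
  ],
)

```text
clock: 8.1
position: [0.4629, 0.2002, 0.0293]
eef_rot: [[0.974, -0.226, 0.001], [-0.226, -0.974, 0.0], [0.001, -0.0, -1.0]]
wrist_force: [-3.7, -0.8, 12.7]
width: 0.0535
finger_force: 45.3
```

>>> send_rows(
  increments=[
    [[0, 0, 0, 0, 0, 0, 0.8], [0, 0, 0, 0, 0, 0, 0.8], [0, 0, 0, 0, 0, 0, 0.8], [0, 0, 0, 0, 0, 0, 0.8], [0, 0, 0, 0, 0, -0.3, 0.8], [0, 0, 0, 0, 0, -0.6, 0.8], [0, 0, 0, 0, 0, -0.6, 0.8], [0, 0, 0, 0, 0, -0.3, 0.8], [0, 0, 0, 0, 0, 0, 0.8]],
  ],
)

```text
clock: 9.0
position: [0.4637, 0.2004, 0.1201]
eef_rot: [[0.974, -0.227, 0.004], [-0.227, -0.974, 0.001], [0.003, -0.002, -1.0]]
wrist_force: [-0.1, -1.0, -0.4]
width: 0.0683
finger_force: 0.0
```

```bash
python3 - <<'E'
from h import *
s=robot.sense();p=s["position"];R=s["eef_rot"];c=get_calibration("wrist");np.save("w4.npy",c,allow_pickle=True)
print(s["clock"],p,s["width"],"yaw",np.degrees(np.arctan2(R[1,0],R[0,0])));np.savez("p4",p=p,R=R)
cv2.imwrite("pics/w4.png",snapshot("wrist")[:,:,::-1])
E
```

```text
9.0 [0.46373142 0.20039231 0.12009554] 0.0682563357897316 yaw -13.100424423182895
```

View pics/w4.png

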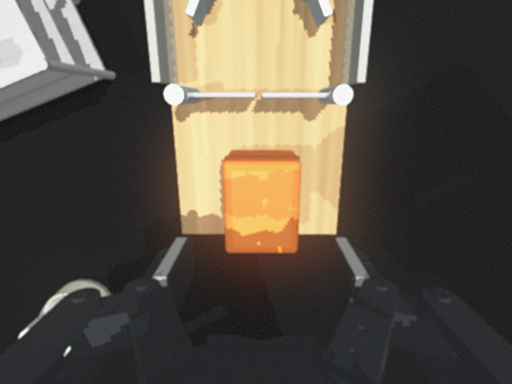

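```bash
python3 - <<'E'
from h import *
c=np.load("w4.npy",allow_pickle=True).item();z=np.load("p4.npz");p,R=z["p"],z["R"]
L,Q=[onz(c,u,95,.07) for u in(174.5,343)];m=(L+Q)/2;d=L-Q
print("gate",m,"yaw",np.degrees(np.arctan2(-d[0],d[1])),"in tool",1000*R.T@(m-p))
B=np.array([onz(c,*q,.065) for q in((223,158),(300,158),(298,252),(225,252))])
print("box tool mm",(1000*(B-p)@R).round(1).tolist(),(1000*(B.mean(0)-p)@R).round(1))
for q in((197,18),(320,18)):print("leadin",(1000*R.T@(onz(c,*q,.045)-p)).round(1))
E
```

```text
gate [0.53792622 0.18383621 0.07      ] yaw -13.102278618172441 in tool [75.85470934 -0.59306033 50.34131303]
box tool mm [[35.7, -24.6, 55.3], [35.7, 26.9, 55.2], [-34.5, 28.2, 54.9], [-34.5, -25.7, 55.0]] [ 0.6  1.2 55.1]
leadin [123.6 -40.6  75.6]
leadin [123.6  39.   75.4]
```

>>> send_rows(
  increments=[
    [[0, 0, 0, -0.3, 0, 0, 0.26], [0, 0, 0, -0.5, 0, 0, 0.26], [0, 0, 0, -0.5, 0, 0, 0.26], [0, 0, 0, 0, 0, 0.4, 0.26], [0, 0, 0, 0, 0, 0.6, 0.26], [0, 0, 0, 0, 0, 0.6, 0.26], [0, 0, 0, 0, 0, 0.3, 0.26], [0, 0, 0, 0, 0, 0, 0.26], [0, 0, 0, 0, 0, 0, 0.26]],
  ],
  grip_force=20,
)

```text
clock: 9.95
position: [0.399, 0.2146, 0.0229]
eef_rot: [[0.974, -0.227, -0.001], [-0.227, -0.974, -0.001], [-0.001, 0.001, -1.0]]
wrist_force: [0.3, -0.3, -0.2]
width: 0.022
finger_force: 0.0
```

>>> send_rows(
  increments=[
    [[0, 0, 0, 0.1, 0, 0, 0.26], [0, 0, 0, 0.1, 0, 0, 0.26], [0, 0, 0, 0.1, 0, 0, 0.26], [0, 0, 0, 0.06, 0, 0, 0.26], [0, 0, 0, 0.06, 0, 0, 0.26], [0, 0, 0, 0.06, 0, 0, 0.26], [0, 0, 0, 0.06, 0, 0, 0.26]],
  ],
)

```text
clock: 10.65
position: [0.4256, 0.2086, 0.0233]
eef_rot: [[0.974, -0.227, -0.001], [-0.227, -0.974, -0.0], [-0.0, 0.0, -1.0]]
wrist_force: [-1.8, 0.2, 2.6]
width: 0.022
finger_force: 0.0
```

>>> send_rows(
  increments=[
    [[0, 0, 0, 0.08, 0, 0, 0.26], [0, 0, 0, 0.08, 0, 0, 0.26], [0, 0, 0, 0.08, 0, 0, 0.26], [0, 0, 0, 0.08, 0, 0, 0.26]],
  ],
)

```text
clock: 11.05
position: [0.4416, 0.205, 0.0233]
eef_rot: [[0.974, -0.227, -0.0], [-0.227, -0.974, -0.0], [-0.0, 0.0, -1.0]]
wrist_force: [-2.5, 0.5, 2.1]
width: 0.0221
finger_force: 0.0
```

>>> send_rows(
  increments=[
    [[0, 0, 0, 0.08, 0, 0, 0.26], [0, 0, 0, 0.08, 0, 0, 0.26], [0, 0, 0, 0.08, 0, 0, 0.26], [0, 0, 0, 0.08, 0, 0, 0.26], [0, 0, 0, 0.08, 0, 0, 0.26]],
  ],
)

```text
clock: 11.55
position: [0.4606, 0.2005, 0.0233]
eef_rot: [[0.974, -0.227, -0.001], [-0.227, -0.974, -0.0], [-0.001, 0.0, -1.0]]
wrist_force: [-6.2, 2.5, 4.2]
width: 0.0225
finger_force: 0.0
```

>>> send_rows(
  increments=[
    [[0, 0, 0, 0.06, 0, 0, 0.26], [0, 0, 0, 0.06, 0, 0, 0.26], [0, 0, 0, 0.06, 0, 0, 0.26], [0, 0, 0, 0.06, 0, 0, 0.26], [0, 0, 0, 0.06, 0, 0, 0.26]],
  ],
)

```text
clock: 12.05
position: [0.4745, 0.1971, 0.0232]
eef_rot: [[0.974, -0.227, -0.002], [-0.227, -0.974, -0.0], [-0.002, 0.001, -1.0]]
wrist_force: [-8.5, 2.0, 6.7]
width: 0.0223
finger_force: 0.0
```

>>> send_rows(
  increments=[
    [[0, 0, 0, 0.06, 0, 0, 0.26], [0, 0, 0, 0.06, 0, 0, 0.26], [0, 0, 0, 0.06, 0, 0, 0.26], [0, 0, 0, 0.06, 0, 0, 0.26], [0, 0, 0, 0.06, 0, 0, 0.26]],
  ],
)

```text
clock: 12.55
position: [0.4893, 0.1937, 0.0232]
eef_rot: [[0.974, -0.227, -0.002], [-0.227, -0.974, -0.0], [-0.002, 0.001, -1.0]]
wrist_force: [-6.9, 2.3, 4.9]
width: 0.0219
finger_force: 0.0
```

```bash
cat > bx.py <<'E'
from h import *
def run(name):
    s=robot.sense();p=s["position"];R=s["eef_rot"];c=get_calibration("wrist")
    im=np.ascontiguousarray(snapshot("wrist")[:,:,::-1]);cv2.imwrite(f"pics/{name}.png",im)
    hsv=cv2.cvtColor(im,cv2.COLOR_BGR2HSV)
    m=((hsv[...,0]<26)&(hsv[...,1]>150)&(hsv[...,2]>200)).astype(np.uint8)
    k=cv2.connectedComponentsWithStats(m);i=1+k[2][1:,4].argmax();print(k[2][i])
    v,u=np.where(k[1]==i)
    P=np.array([(R.T@(onz(c,a,b,.065)-p))[:2] for a,b in zip(u,v)],np.float32)*1000
    print(s["clock"],"top in tool mm",cv2.minAreaRect(P),"min",P.min(0),"max",P.max(0))
    g=np.array([.538,.184]);x=np.array([.974,-.2267]);y=np.array([.2267,.974]);d=p[:2]-g;print("TCP lane",d@x,d@y,s["wrist_force"])
E
python3 -c "from bx import *;run('w5')"
```

```text
[  179    78   162   189 27917]
12.55 top in tool mm ((46.552371978759766, 0.3637676239013672), (51.791805267333984, 67.26152801513672), 89.9822769165039) min [ 12.914657 -25.532694] max [80.17588  26.264578]
TCP lane -0.049620716534037414 -0.0015988824936044761 [-6.93193767  2.31677598  4.89888793]
```

View pics/w5.png

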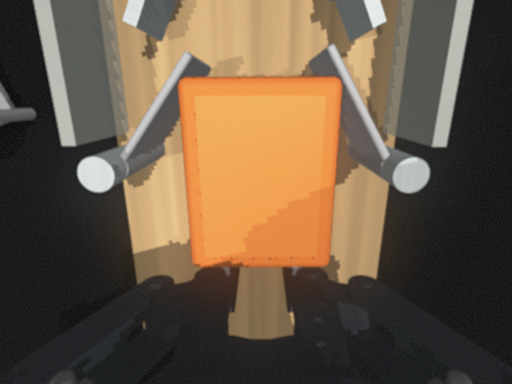

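The box sits straight in the gate with both flaps swung well open, about 60°. It is roughly 2 mm right of centre: box mid column 260 against post mid 254. The lead-ins ahead start at about (150,20) and (360,20).

>>> send_rows(
  increments=[
    [[0, 0, 0, 0.06, -0.01, 0, 0.26], [0, 0, 0, 0.06, -0.01, 0, 0.26], [0, 0, 0, 0.06, -0.01, 0, 0.26], [0, 0, 0, 0.06, -0.01, 0, 0.26], [0, 0, 0, 0.04, 0, 0, 0.26]],
  ],
)

```text
clock: 13.1
position: [0.5041, 0.1924, 0.0231]
eef_rot: [[0.974, -0.227, -0.001], [-0.227, -0.974, -0.0], [-0.0, 0.0, -1.0]]
wrist_force: [-3.5, 1.3, 1.8]
width: 0.022
finger_force: 0.0
```

>>> send_rows(
  increments=[
    [[0, 0, 0, 0.04, 0, 0, 0.26], [0, 0, 0, 0.04, 0, 0, 0.26], [0, 0, 0, 0.04, 0, 0, 0.26], [0, 0, 0, 0.04, 0, 0, 0.26]],
  ],
)

```text
clock: 13.5
position: [0.512, 0.1906, 0.0232]
eef_rot: [[0.974, -0.227, -0.0], [-0.227, -0.974, -0.0], [-0.0, 0.0, -1.0]]
wrist_force: [-3.1, 0.8, 1.2]
width: 0.0223
finger_force: 0.0
```

>>> send_rows(
  increments=[
    [[0, 0, 0, 0.04, 0, 0, 0.26], [0, 0, 0, 0.04, 0, 0, 0.26], [0, 0, 0, 0.04, 0, 0, 0.26], [0, 0, 0, 0.04, 0, 0, 0.26]],
  ],
)

```text
clock: 13.9
position: [0.5198, 0.1888, 0.0233]
eef_rot: [[0.974, -0.227, 0.0], [-0.227, -0.974, 0.0], [0.0, -0.0, -1.0]]
wrist_force: [-2.3, 0.5, 1.0]
width: 0.0225
finger_force: 0.0
```

```bash
python3 -c "from bx import *;run('w6')"
```

```text
[  180    78   161   188 27700]
13.9 top in tool mm ((46.717041015625, 0.4540424346923828), (66.93282318115234, 51.553165435791016), 0.0011991410283371806) min [ 13.251122 -25.322943] max [80.18393  26.230623]
TCP lane -0.01883080342716021 0.0005620944783089055 [-2.28481791  0.51517839  0.96607738]
```

>>> send_rows(
  increments=[
    [[0, 0, 0, 0.04, 0, 0, 0.26], [0, 0, 0, 0.04, 0, 0, 0.26], [0, 0, 0, 0.04, 0, 0, 0.26], [0, 0, 0, 0.04, 0, 0, 0.26]],
  ],
)

```text
clock: 14.35
position: [0.5276, 0.187, 0.0233]
eef_rot: [[0.974, -0.227, 0.0], [-0.227, -0.974, 0.0], [0.0, -0.0, -1.0]]
wrist_force: [-3.3, 0.7, 1.4]
width: 0.0222
finger_force: 0.0
```

>>> send_rows(
  increments=[
    [[0, 0, 0, 0.04, 0, 0, 0.26], [0, 0, 0, 0.04, 0, 0, 0.26], [0, 0, 0, 0.04, 0, 0, 0.26], [0, 0, 0, 0.04, 0, 0, 0.26], [0, 0, 0, 0.04, 0, 0, 0.26], [0, 0, 0, 0.04, 0, 0, 0.26]],
  ],
)

```text
clock: 14.95
position: [0.5393, 0.1843, 0.0233]
eef_rot: [[0.974, -0.227, -0.0], [-0.227, -0.974, 0.0], [-0.0, -0.0, -1.0]]
wrist_force: [-3.4, 0.2, 0.2]
width: 0.0224
finger_force: 0.0
```

>>> send_rows(
  increments=[
    [[0, 0, 0, 0.04, 0, 0, 0.26], [0, 0, 0, 0.04, 0, 0, 0.26], [0, 0, 0, 0.04, 0, 0, 0.26], [0, 0, 0, 0.04, 0, 0, 0.26], [0, 0, 0, 0.04, 0, 0, 0.26], [0, 0, 0, 0.04, 0, 0, 0.26], [0, 0, 0, 0.04, 0, 0, 0.26], [0, 0, 0, 0.04, 0, 0, 0.26]],
  ],
)

```text
clock: 15.75
position: [0.5549, 0.1807, 0.0233]
eef_rot: [[0.974, -0.227, 0.0], [-0.227, -0.974, 0.0], [0.0, -0.0, -1.0]]
wrist_force: [-4.5, 0.7, 1.8]
width: 0.0221
finger_force: 0.0
```

```bash
python3 -c "from bx import *;run('w7')"
```

```text
[  180    78   161   187 26995]
15.75 top in tool mm ((46.933982849121094, 0.5420150756835938), (51.15917205810547, 66.42012786865234), 89.82386779785156) min [ 13.667129 -25.11356 ] max [80.17396  26.081694]
TCP lane 0.017175246365878694 0.0005587986542166987 [-4.50017532  0.67936555  1.77558047]
```

View pics/w7.png

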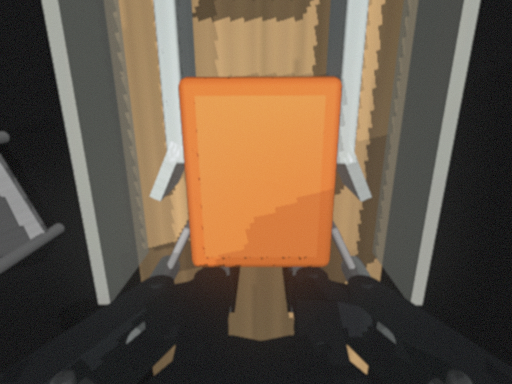

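The box is in the channel mouth, straight between the guides, which run down columns 165–180 and 345–360. The flaps rest at the box's rear corners, around (185,240) and (340,240). The end plate isn't in view yet.

```bash
python3 - <<'E'
from h import *
g=np.array([.538,.184]);X=np.array([.974,-.2267]);Y=np.array([.2267,.974])
def l(P):d=P[:2]-g;return (1000*np.array([d@X,d@Y])).round(1)
c=get_calibration("wrist")
for z in(.015,.045):print(z,l(onz(c,260,2,z)),l(onz(c,260,18,z)))
S=get_calibration("scene")
sc=lambda x,y:(250+x/3.0075,135+(y-300)/3.0075)
for q in((205,468),(243,450),(212,478),(259,463),(222,500)):print(q,l(onz(S,*sc(*q),.045)))
E
```

```text
0.015 [132.1   0.2] [125.8   0.2]
0.045 [124.1   0.2] [119.    0.2]
(205, 468) [137.2 -19.9]
(243, 450) [138.5  27.8]
(212, 478) [152.1 -23.6]
(259, 463) [161.9  28.1]
(222, 500) [181.  -35.6]
```

>>> send_rows(
  increments=[
    [[0, 0, 0, 0.04, 0, 0, 0.26], [0, 0, 0, 0.04, 0, 0, 0.26], [0, 0, 0, 0.04, 0, 0, 0.26], [0, 0, 0, 0.04, 0, 0, 0.26], [0, 0, 0, 0.04, 0, 0, 0.26], [0, 0, 0, 0.04, 0, 0, 0.26], [0, 0, 0, 0.04, 0, 0, 0.26], [0, 0, 0, 0.04, 0, 0, 0.26], [0, 0, 0, 0.04, 0, 0, 0.26], [0, 0, 0, 0.04, 0, 0, 0.26]],
  ],
)

```text
clock: 16.8
position: [0.5741, 0.1762, 0.0233]
eef_rot: [[0.974, -0.227, -0.0], [-0.227, -0.974, -0.0], [-0.0, 0.0, -1.0]]
wrist_force: [-3.1, 0.4, 1.1]
width: 0.0224
finger_force: 1.1
```

>>> send_rows(
  increments=[
    [[0, 0, 0, 0.03, 0, 0, 0.26], [0, 0, 0, 0.03, 0, 0, 0.26], [0, 0, 0, 0.03, 0, 0, 0.26], [0, 0, 0, 0.03, 0, 0, 0.26], [0, 0, 0, 0.03, 0, 0, 0.26], [0, 0, 0, 0.03, 0, 0, 0.26], [0, 0, 0, 0.03, 0, 0, 0.26]],
  ],
)

```text
clock: 17.5
position: [0.5845, 0.1737, 0.0233]
eef_rot: [[0.974, -0.227, -0.0], [-0.227, -0.974, -0.0], [-0.0, 0.0, -1.0]]
wrist_force: [-3.1, 1.0, 0.9]
width: 0.0222
finger_force: 1.1
```

```bash
python3 - <<'E'
from h import *
im=np.ascontiguousarray(snapshot("wrist")[:,:,::-1]);cv2.imwrite("pics/w8.png",im)
g=np.array([.538,.184]);X=np.array([.974,-.2267]);c=get_calibration("wrist");s=robot.sense()
print("front",(s["position"][:2]-g)@X*1000+81.7,s["wrist_force"])
for r in range(0,80,4):print(r,im[r,240:280].mean((0)).astype(int),((onz(c,260,r,.045)[:2]-g)@X*1000).round(1))
E
```

```text
front 129.5542949373649 [-2.98472481  0.5212852   0.69628411]
0 [153 156 153] 155.1
4 [154 155 153] 153.8
8 [154 155 153] 152.6
12 [154 156 153] 151.3
16 [154 156 153] 150.0
20 [154 155 153] 148.8
24 [153 155 152] 147.5
28 [129 130 128] 146.2
32 [74 75 73] 144.9
36 [69 69 69] 143.6
40 [94 94 94] 142.3
44 [108 118 125] 140.9
48 [108 120 128] 139.6
52 [107 118 126] 138.2
56 [185 185 185] 136.9
60 [185 184 185] 135.5
64 [138 138 138] 134.1
68 [70 70 72] 132.8
72 [66 78 89] 131.4
76 [ 50  81 129] 129.9
```

The pixel profile puts the plate's face at about lane x = 134 mm, so the hard stop should be near 138. The box front is at 129.6, so I'll go slowly from here.

>>> send_rows(
  increments=[
    [[0, 0, 0, 0.02, 0, 0, 0.26], [0, 0, 0, 0.02, 0, 0, 0.26], [0, 0, 0, 0.02, 0, 0, 0.26], [0, 0, 0, 0.02, 0, 0, 0.26], [0, 0, 0, 0.02, 0, 0, 0.26]],
  ],
)

```text
clock: 18.05
position: [0.5894, 0.1726, 0.0233]
eef_rot: [[0.974, -0.227, 0.0], [-0.227, -0.974, 0.0], [0.0, -0.0, -1.0]]
wrist_force: [-1.4, 0.5, 2.2]
width: 0.0218
finger_force: 0.0
```

>>> send_rows(
  increments=[
    [[0, 0, 0, 0.02, 0, 0, 0.26], [0, 0, 0, 0, 0, 0, 0.26]],
  ],
)

```text
clock: 18.25
position: [0.5905, 0.1724, 0.0234]
eef_rot: [[0.974, -0.227, 0.0], [-0.227, -0.974, 0.0], [0.0, -0.0, -1.0]]
wrist_force: [-0.4, 0.3, 0.8]
width: 0.0223
finger_force: 0.0
```

>>> send_rows(
  increments=[
    [[0, 0, 0, 0.02, 0, 0, 0.26], [0, 0, 0, 0, 0, 0, 0.26]],
  ],
)

```text
clock: 18.45
position: [0.5913, 0.1722, 0.0233]
eef_rot: [[0.974, -0.227, 0.0], [-0.227, -0.974, 0.0], [0.0, -0.0, -1.0]]
wrist_force: [-2.2, 0.2, 1.6]
width: 0.0223
finger_force: 0.0
```

Front is at about 136.5 with no stop felt yet, so I'll continue in half-millimetre steps.

>>> send_rows(
  increments=[
    [[0, 0, 0, 0.014, 0, 0, 0.26], [0, 0, 0, 0, 0, 0, 0.26]],
  ],
)

```text
clock: 18.65
position: [0.5919, 0.172, 0.0233]
eef_rot: [[0.974, -0.227, 0.0], [-0.227, -0.974, 0.0], [0.0, -0.0, -1.0]]
wrist_force: [-2.5, 1.4, 1.9]
width: 0.0223
finger_force: 0.0
```

>>> send_rows(
  increments=[
    [[0, 0, 0, 0.01, 0, 0, 0.26], [0, 0, 0, 0, 0, 0, 0.26]],
  ],
)

```text
clock: 18.85
position: [0.5924, 0.1719, 0.0233]
eef_rot: [[0.974, -0.227, -0.0], [-0.227, -0.974, 0.0], [-0.0, -0.0, -1.0]]
wrist_force: [-3.3, 0.5, 3.6]
width: 0.022
finger_force: 0.0
```

>>> send_rows(
  increments=[
    [[0, 0, 0, 0.01, 0, 0, 0.26], [0, 0, 0, 0, 0, 0, 0.26]],
  ],
)

```text
clock: 19.05
position: [0.5929, 0.1718, 0.0233]
eef_rot: [[0.974, -0.227, 0.0], [-0.227, -0.974, 0.0], [0.0, -0.0, -1.0]]
wrist_force: [-3.7, 0.8, 3.1]
width: 0.0224
finger_force: 0.0
```

>>> send_rows(
  increments=[
    [[0, 0, 0, 0.01, 0, 0, 0.26], [0, 0, 0, 0, 0, 0, 0.26]],
  ],
)

```text
clock: 19.25
position: [0.5931, 0.1718, 0.0233]
eef_rot: [[0.974, -0.227, -0.001], [-0.227, -0.974, 0.0], [-0.001, 0.0, -1.0]]
wrist_force: [-5.4, 1.0, 4.1]
width: 0.0222
finger_force: 0.0
```

>>> send_rows(
  increments=[
    [[0, 0, 0, 0.01, 0, 0, 0.26], [0, 0, 0, 0, 0, 0, 0.26]],
  ],
)

```text
clock: 19.45
position: [0.5932, 0.1717, 0.0232]
eef_rot: [[0.974, -0.227, -0.002], [-0.227, -0.974, 0.0], [-0.002, 0.0, -1.0]]
wrist_force: [-7.3, 2.4, 5.2]
width: 0.0224
finger_force: 0.0
```

```bash
cat > pl.py <<'E'
from h import *
im=np.ascontiguousarray(snapshot("wrist")[:,:,::-1])
g=np.array([.538,.184]);X=np.array([.974,-.2267]);c=get_calibration("wrist");s=robot.sense()
print("front",(s["position"][:2]-g)@X*1000+81.7,s["wrist_force"])
for r in range(40,84,2):print(r,im[r,240:280].mean((0)).astype(int),((onz(c,260,r,.045)[:2]-g)@X*1000).round(1))
E
python3 pl.py
```

```text
front 138.22873536394454 [-7.24075526  2.21458159  5.65632804]
40 [152 154 152] 150.9
42 [151 153 151] 150.3
44 [152 153 151] 149.6
46 [151 153 151] 148.9
48 [151 152 150] 148.3
50 [151 152 150] 147.6
52 [147 149 146] 146.9
54 [127 128 126] 146.2
56 [101 102 100] 145.6
58 [70 70 70] 144.9
60 [65 66 66] 144.2
62 [84 84 85] 143.5
64 [ 93  97 102] 142.8
66 [101 112 120] 142.1
68 [141 142 143] 141.4
70 [185 185 185] 140.7
72 [186 186 186] 140.0
74 [179 179 179] 139.3
76 [126 135 160] 138.6
78 [ 50 102 191] 137.9
80 [ 59 120 218] 137.2
82 [ 62 126 223] 136.5
```

The force is rising while the position stalls, and the plate's rear edge has moved from 137.5 to 141.4 mm, about 4 mm. That is the stop. One more small step to be sure, then I'll back off a little and lift.

>>> send_rows(
  increments=[
    [[0, 0, 0, 0.01, 0, 0, 0.26], [0, 0, 0, 0, 0, 0, 0.26]],
  ],
)

```text
clock: 19.7
position: [0.5932, 0.1717, 0.0231]
eef_rot: [[0.974, -0.227, -0.003], [-0.227, -0.974, -0.0], [-0.002, 0.001, -1.0]]
wrist_force: [-9.0, 3.3, 7.0]
width: 0.0219
finger_force: 0.0
```

>>> send_rows(
  increments=[
    [[0, 0, 0, -0.02, 0, 0, 0.26], [0, 0, 0, -0.02, 0, 0, 0.26], [0, 0, 0, -0.04, 0, 0, 0.26], [0, 0, 0, -0.02, 0, 0, 0.26], [0, 0, 0, 0, 0, 0, 0.26]],
  ],
)

```text
clock: 20.2
position: [0.5894, 0.1725, 0.0232]
eef_rot: [[0.974, -0.227, 0.0], [-0.227, -0.974, -0.0], [0.0, 0.0, -1.0]]
wrist_force: [-0.3, 0.2, 1.3]
width: 0.0224
finger_force: 0.0
```

```bash
python3 pl.py | sed -n '1p;14,20p'; python3 -c "from bx import *;run('w9')"
```

```text
front 134.45952859531417 [0.10674823 0.49731319 0.36085445]
64 [111 126 163] 139.0
66 [ 51 108 203] 138.3
68 [ 58 121 219] 137.6
70 [ 63 128 225] 136.9
72 [ 66 134 228] 136.2
74 [ 67 137 228] 135.5
76 [ 67 137 228] 134.8
[  179    66   162   191 27738]
20.25 top in tool mm ((50.3851432800293, 0.37718963623046875), (51.14942169189453, 66.44122314453125), 89.80402374267578) min [ 17.113445 -25.194149] max [83.68187 25.88893]
TCP lane 0.05275952859531415 0.0005064934544397031 [0.10674823 0.49731319 0.36085445]
```

The fingers are clear by about 4 mm and the box hasn't moved. Lifting out.

>>> send_rows(
  increments=[
    [[0, 0, 0, 0, 0, -0.1, 0.26], [0, 0, 0, 0, 0, -0.2, 0.26], [0, 0, 0, 0, 0, -0.4, 0.26], [0, 0, 0, 0, 0, -0.6, 0.26], [0, 0, 0, 0, 0, -0.7, 0.26], [0, 0, 0, 0, 0, -0.6, 0.26], [0, 0, 0, -0.5, 0, -0.3, 0.26], [0, 0, 0, -0.5, 0, 0, 0.26], [0, 0, 0, 0, 0, 0, 0.26], [0, 0, 0, 0, 0, 0, 0.26]],
  ],
)

```text
clock: 21.3
position: [0.5411, 0.184, 0.1692]
eef_rot: [[0.974, -0.226, 0.001], [-0.226, -0.974, 0.0], [0.001, -0.001, -1.0]]
wrist_force: [-0.7, -0.5, -0.8]
width: 0.0221
finger_force: 0.0
```

```bash
python3 - <<'E'
from bx import *
run("w10");c=get_calibration("wrist")
a=cv2.imread("pics/w10.png");b=cv2.cvtColor(snapshot("scene"),cv2.COLOR_RGB2BGR);cv2.imwrite("pics/s10.png",b)
cv2.imwrite("pics/c10.png",np.hstack([cv2.resize(a,(400,300)),cv2.resize(b[135:235,250:383],(400,300),interpolation=cv2.INTER_CUBIC)]))
E
```

```text
[ 225   13   72   98 2048]
21.3 top in tool mm ((99.14524841308594, 0.6162567138671875), (53.01130294799805, 68.43415069580078), 89.99913787841797) min [ 64.927826 -25.889711] max [133.362     27.122042]
TCP lane 0.0030021035193191063 0.0007291135974157737 [-0.67187642 -0.48682646 -0.75461539]
```

View pics/c10.png

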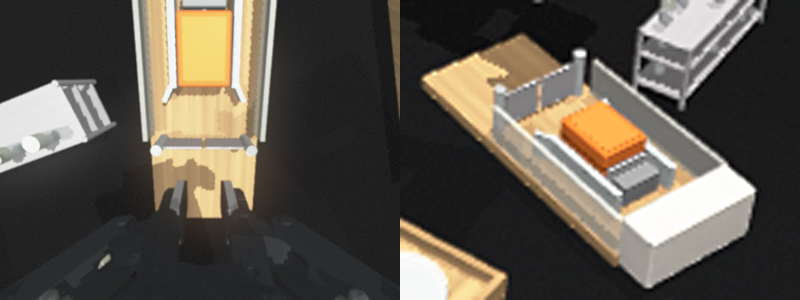

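The flaps are shut across the gate at (155–250,145). The box sits straight between the guides, touching the plate, and nothing is in contact with the robot. Handing in.

```bash
python3 -c "
from h import *
print(robot.job_done())"
```

```text
the job is handed in; nothing more can be done
None
```

The low box is at the end of the lane holding the end plate in, with both flaps shut behind it; the wrist force I read while pushing peaked at about 12 N, and I handed the job in at about 21 s (no verdict was shown).

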